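Set a comparator stage to its gauge mark, play taken up

ROBOT

A 6-joint arm with a two-finger parallel gripper is mounted at the origin on the work surface. World frame = base frame: x ahead of the robot, y to its left, z up, the work surface at z = 0. Lengths are in m, angles in rad, forces in N, time in s.
With the tool pointing down it reaches from about 0.225 to 0.725 m from the base axis. Payload 3.1 kg.
Tool frame: the origin (TCP) lies midway between the tips of the shut fingers; the grasp point (between the pads) lies 19 mm behind it; z points along the fingers, y is the line along which they close (so a half turn about z gives the same grasp; the last joint's range is limited). The gripper opens to 85 mm and grips with 20 to 120 N. Pads are 22 mm wide; open, the fingers measure 114 mm over their backs; the gripper's body (76 mm by 85 mm) begins 54 mm behind the grasp point. The pads swing forward as they close: fully open they stand 13 mm farther back than shut.
Start: joints at [-1.363, 0.048, 0.099, 1.622, 0, 1.443], TCP at [0.173, -0.496, 0.231] pointing down, gripper open.
Joint ranges: [-2.91, 2.91], [-0.99, 1.94], [-1.21, 1.42], [-2.12, 2.29], [-1.49, 1.47], [-3.14, 3.14]. Speed limits (rad/s): [2.79, 2.79, 3.14, 3.14, 3.14, 3.14].

INTERFACE

Orientations are given as [roll, pitch, yaw] about the fixed x, y, z axes, in that order (R = Rz(yaw) Ry(pitch) Rx(roll)).
In Python, from cell import arm, viewer gives the robot as it stands.
- The arm moves only by the tool arm_command, never from a script. Its argument "plan" is one flat list of numbers, 5 for each row, row after row: the opening, from 0 (shut) to 1 (fully open), then the shift along the tool's x, y, z in mm, then the turn about the tool's z in degrees. In form: [hand, x, y, z, spin, hand, x, y, z, spin, ...]. A call has exactly 10 rows; each row shifts and turns the commanded pose from where the row before left it, along the tool's axes as they then stand; what a row does not reach is not made up. A row lasts 1/8 s, in which the tool goes at most 62.5 mm and 10.7 degrees, less where a joint would pass 70% of its speed; a pose out of reach is approached as far as the arm can. A call is refused whole if a number of a shift passes 62.5 or a number of a turn 10.7, either way. A call with a gripper value outside its range is refused whole. The fingers move at their own pace and stop on an object; "squeeze" is the grip in N (left out, the last holds). Time passes only in rows, so rows that do not move let the fingers close, or fill a call up. It gives the time, the measured TCP pose, the force, the opening and the grip force at its end, in the units of the state.
- arm.observe(): the state, without advancing time (a new reading comes with each control period).
- viewer.camera(name): name is "scene" or "side" or "wrist"; returns the picture (480x640x3 uint8, red, green, blue); there is no depth.
- viewer.camera_info(name): a dict with "camera_matrix" (3x3 intrinsics, pixels), "cam_to_world" (4x4, takes a point from camera to world coordinates). Camera axes: x right, y up, looking along -z (the intrinsics and any distortion apply to the point x, -y, -z); pixel columns grow to the right and rows downward; lengths in m; the calibration is good to about 2 mm. A picture is of the moment at which its call begins: read the wrist's pose just before it. camera_info takes no time and is no camera call; for the wrist camera it gives the pose at the moment of the call.
- arm.hand_in(): hands the job in; it is judged then, once.
The state is a dict: "time": time; "qpos": joint angles; "dq": joint speeds; "joint_efforts": joint torques, N m; "eef_pos": TCP position; "eef_rot": TCP orientation; "wrist_force": force on the tool from outside, world axes, zero at the start; "wrist_torque": the same for the moment, N m; "opening": finger opening in m; "gripper_force": force on a finger pad.
Only numpy, scipy, OpenCV 4.12 (cv2) and the standard library are available. Lean on these libraries where they do the work, as an engineer would, in place of code of your own. Each camera call takes 0.05 s, during which the arm holds its last target. There are 200 camera calls.

TASK

The measuring stage has been left pushed too far into its dial gauge. By its grip post alone, draw the carriage back until it is clear of the gauge plunger, then bring it forward again until the needle stands at the raised mark tab on the dial, without pushing past the mark, so that the play in the drive is taken up in the forward direction. Then let go of the post, leaving the carriage where it is and the other things on the bench undisturbed.

Things in the scene. Friction and masses are not known exactly. Their poses are not given: they have to be found in the camera images.
- stage: Fixed dark steel base of the measuring stage, 130 x 400 mm, 26 mm high. Origin under its centre; its +y axis is FORWARD, the travel direction towards the dial gauge; z is up.
- carriage: Aluminium slide, plate 110 (x) x 150 (y) x 16 mm, top at z = 50 mm, running along the stage's y on 10 N of friction (the gauge cannot push it back). Origin at table height under the plate's middle; axes as the stage's. Rear stop: origin at y = -60 mm in the stage's frame, about 40 mm behind where it is found. Do not press on it with the fingers.
- contact_face (a point): Centre of the forward face of the upright steel contact plate (70 mm wide, up to z = 99 mm) on the carriage's forward end, 75 mm forward of the carriage's origin, z = 75 mm. This face presses the gauge plunger.
- slot (a point): Centre of the 24 x 24 mm slot in the carriage plate, at its top face, 30 mm behind the carriage's origin; moves with the carriage. The post stands in it with 10 mm of play along y. Play taken up forward: post_top is 5 mm forward of this point and the post bears on the slot's front end.
- post_top (a point): Centre of the top of the steel grip post, 110 mm above the table: an upright bar 16 (x) x 14 (y) mm, free for 60 mm above the carriage. It is the drive: it slides along the stage's y with 2.5 N of friction and moves the carriage only by bearing on the slot's ends. As found it stands in the rear or middle of its play.
- gauge: Dial gauge on a pillar fixed to the base. Origin on the pillar's axis at table height, 170 mm forward of the stage's origin; axes as the stage's. The black head, 68 mm across, has a white dial facing up at z = 89 mm, its centre about 50 mm behind the pillar. The head is clamped by hand up to 6.5 mm forward or back of its middle place; its setting is not reported.
- tip_mid (a point): Fixed point, 130.5 mm behind the gauge's origin at z = 75 mm: where the free plunger's tip would be with the head in its middle place; the real tip is up to 6.5 mm forward or back. Carriage face behind it by 7 mm or more: surely clear. The plunger yields 28 mm forward on a spring: 0.6 N at first touch, 0.4 N more per mm. As found it is pressed 8 to 23 mm.
- dial_mid (a point): Fixed point: where the dial's centre would be with the head in its middle place (the real one up to 6.5 mm off along y). The needle points at the plunger at zero and turns clockwise 0.175 rad per mm; a tick each 2 mm. The raised steel tab on the rim is the mark: 6 mm pressed, 3.0 N on the carriage. Wanted within 1.25 mm (2.5 to 3.5 N); 3 mm over (4.2 N) is pushed past.
- ring_gauge: Bystander: loose steel ring 56 mm across, 20 mm high, lying beside the stage.
- mouse: Bystander: black computer mouse 100 x 58 x 30 mm beside the stage.
- driver: Bystander: screwdriver 150 mm long lying beside the stage.

How it is judged:
By the outcome, as a careful person would: the job done as asked, in the order asked, and still so for the second after the job is handed in, with the robot touching nothing.
It also fails if it takes over 61 s, if anything falls off the work surface, if the arm or the gripper's body presses on something with over 40 N, if the wrist force passes 120 N, or if a joint passes its speed limit or range.

## Working session

There is one attempt and no reset: what is moved stays moved. The work goes in short steps, Python scripts to look and compute and a tool call to move; the robot and the scene stay as the last step left them, time stands still between calls to the robot, and variables do not carry over. Pictures are saved under pics/ and viewed, at most 10 in all, crops included, and the job is handed in when it is done.

Besides the shell and the picture viewer there is one more tool, called as name(argument=value, ...), one argument or row to a line, values as JSON. arm_command: Moves the arm, as the interface text tells. Its arguments: {"type":"object","properties":{"plan":{"type":"array","items":{"type":"number"}},"squeeze":{"type":"number"}},"required":["plan"]}

```bash
mkdir -p pics; ls; python3 - <<'E'
from cell import arm, viewer
import cv2,numpy as np
s=arm.observe();print({k:np.round(v,3) for k,v in s.items()})
for n in ["scene","side"]:
    cv2.imwrite(f"pics/{n}0.png",viewer.camera(n)[:,:,::-1]);i=viewer.camera_info(n);print({k:(np.round(v,4) if not isinstance(v,str) else v) for k,v in i.items()})
E
```

```text
pics
{'time': np.float64(0.0), 'qpos': array([-1.363,  0.049,  0.098,  1.622, -0.   ,  1.443]), 'dq': array([ 0.002,  0.   , -0.002,  0.002,  0.   , -0.002]), 'joint_efforts': array([ 0.0000e+00, -3.3879e+01,  3.2001e+01,  2.0000e-02, -0.0000e+00,
       -0.0000e+00]), 'eef_pos': array([ 0.173, -0.495,  0.23 ]), 'eef_rot': array([-3.139, -0.   ,  0.336]), 'wrist_force': array([-0.997,  1.016,  0.286]), 'wrist_torque': array([-0.017,  0.01 ,  0.038]), 'gripper_force': np.float64(0.0), 'opening': np.float64(0.085)}
{'camera_matrix': array([[504.3444,   0.    , 314.8523],
       [  0.    , 504.3444, 237.1163],
       [  0.    ,   0.    ,   1.    ]]), 'cam_to_world': array([[ 6.0000e-04, -7.1710e-01,  6.9700e-01,  1.1054e+00],
       [ 1.0000e+00, -5.0000e-04, -1.4000e-03,  3.8800e-02],
       [ 1.4000e-03,  6.9700e-01,  7.1710e-01,  6.3460e-01],
       [ 0.0000e+00,  0.0000e+00,  0.0000e+00,  1.0000e+00]])}
{'camera_matrix': array([[541.8926,   0.    , 321.3302],
       [  0.    , 541.8926, 230.8105],
       [  0.    ,   0.    ,   1.    ]]), 'cam_to_world': array([[ 0.9194,  0.2618, -0.2936,  0.3976],
       [-0.3931,  0.5831, -0.7109, -0.4509],
       [-0.0149,  0.769 ,  0.639 ,  0.5512],
       [ 0.    ,  0.    ,  0.    ,  1.    ]])}
```

View pics/scene0.png

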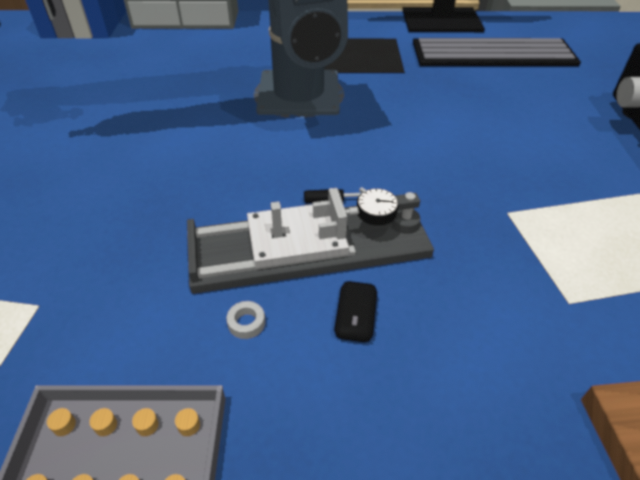

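View pics/side0.png

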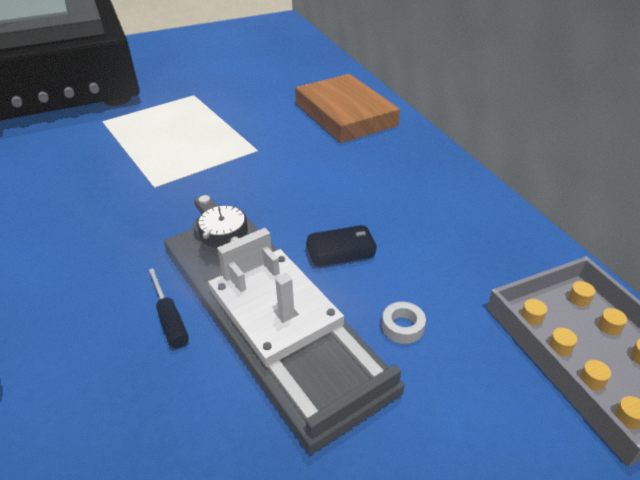

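The scene view shows the post top near (275,205), the dial near (378,203) and the stage running along image right. In the side view the post top is near (285,278) and the dial near (222,219). I'll enlarge both for corner positions.

```bash
python3 - <<'E'
import cv2,numpy as np
a=cv2.imread("pics/scene0.png")[180:300,180:440];b=cv2.imread("pics/side0.png")[185:450,150:410]
cv2.imwrite("pics/c1.png",cv2.resize(a,None,fx=3,fy=3,interpolation=cv2.INTER_CUBIC))
cv2.imwrite("pics/c2.png",cv2.resize(b,None,fx=2.25,fy=2.25,interpolation=cv2.INTER_CUBIC))
E
```

```text
(no output)
```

View pics/c1.png

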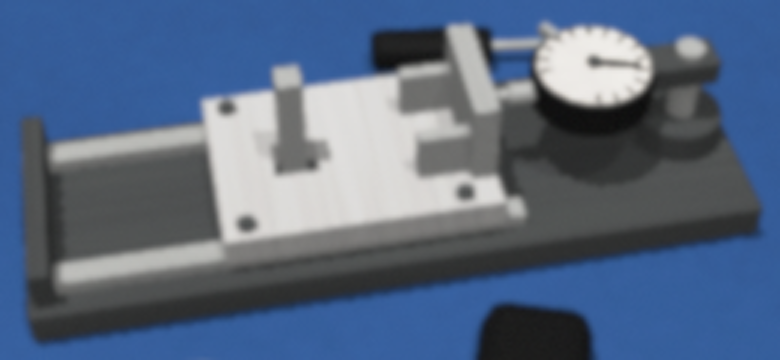

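View pics/c2.png

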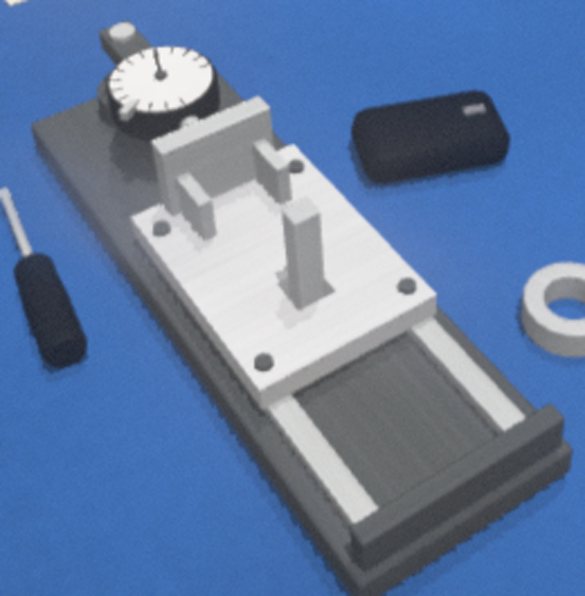

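The crops show the needle pointing almost straight forward, so the plunger is pressed about 18 mm, and the tab is at the dial's upper left in the scene view. The post stands toward the rear of its slot. I'll triangulate these points.

```bash
cat > h.py <<'E'
import numpy as np
from cell import arm, viewer
def ray(n,p,info=None):
    i=info or viewer.camera_info(n);K=np.array(i["camera_matrix"]);T=np.array(i["cam_to_world"])
    d=np.array([(p[0]-K[0,2])/K[0,0],-(p[1]-K[1,2])/K[1,1],-1]);return T[:3,3],T[:3,:3]@d/np.linalg.norm(d)
def plane(n,p,z,info=None):
    o,d=ray(n,p,info);return o+d*(z-o[2])/d[2]
def tri(p,q):
    A=np.zeros((3,3));b=np.zeros(3)
    for n,x in(("scene",p),("side",q)):
        o,d=ray(n,x);M=np.eye(3)-np.outer(d,d);A+=M;b+=M@o
    return np.linalg.solve(A,b)
E
python3 - <<'E'
from h import *
np.set_printoptions(precision=4,suppress=True)
c1=lambda x,y:(180+x/3,180+y/3)
c2=lambda x,y:(150+x/2.25,185+y/2.25)
print("post",tri(c1(287,76),c2(302,209)),plane("scene",c1(287,76),.11),plane("side",c2(302,209),.11))
print("dial",tri(c1(594,61),c2(160,75)),plane("scene",c1(594,61),.089),plane("side",c2(160,75),.089))
print("pillar",tri(c1(691,47),c2(122,31)))
R=[plane("scene",c1(*p),.05) for p in[(202,98),(227,243),(507,203)]]
S=[plane("side",c2(*p),.05) for p in[(436,296),(264,393),(132,217)]]
print("plate sc",R,"sd",S)
e=plane("scene",c1(758,208),.026)-plane("scene",c1(33,318),.026);print("base dir",np.degrees(np.arctan2(-e[0],e[1])),np.linalg.norm(e))
for L in(np.array(R[2])-R[1],): print("plate dir",np.degrees(np.arctan2(-L[0],L[1])),np.linalg.norm(L))
L=S[2]-S[1];print(np.degrees(np.arctan2(-L[0],L[1])),np.linalg.norm(L))
E
```

```text
post [ 0.5276 -0.0207  0.1103] [ 0.5271 -0.0206  0.11  ] [ 0.5278 -0.0207  0.11  ]
dial [0.4941 0.1421 0.091 ] [0.4917 0.1425 0.089 ] [0.4945 0.1447 0.089 ]
pillar [0.4835 0.1957 0.0917]
plate sc [array([ 0.4795, -0.0745,  0.05  ]), array([ 0.5887, -0.0515,  0.05  ]), array([0.5605, 0.0941, 0.05  ])] sd [array([ 0.5887, -0.0543,  0.05  ]), array([ 0.483 , -0.0773,  0.05  ]), array([0.4529, 0.0719, 0.05  ])]
base dir 11.338640208697655 0.39186431073577044
plate dir 10.983087103130982 0.148275993813687
11.419665288912704 0.15220577342195193
```

arm_command(
  plan=[0.6,0,0,0,7.8,0.6,40,-36,0,0,0.6,40,-36,0,0,0.6,40,-36,0,0,0.6,40,-36,0,0,0.6,40,-36,0,0,0.6,40,-36,0,0,0.6,40,-36,0,0,0.6,40,-36,0,0,0.6,0,0,0,0],
  squeeze=50,
)

```text
time: 1.35
eef_pos: [0.4306, -0.1468, 0.2306]
eef_rot: [-3.14, 0.0, 0.206]
wrist_force: [-0.8, -0.9, -0.5]
opening: 0.0514
gripper_force: 0.0
```

arm_command(
  plan=[0.6,40,-35,0,0,0.6,40,-35,0,0,0.6,41,-34,0,0,0.6,0,0,30,0,0.6,0,0,30,0,0.6,0,0,10,0,0.6,0,0,0,0,0.6,0,0,0,0,0.6,0,0,0,0,0.6,0,0,0,0],
)

```text
time: 2.6
eef_pos: [0.528, -0.0242, 0.1623]
eef_rot: [3.141, -0.002, 0.199]
wrist_force: [-0.4, 0.1, -0.3]
opening: 0.0515
gripper_force: 0.0
```

```bash
python3 - <<'E'
from h import *
import cv2
print(viewer.camera_info("wrist")["cam_to_world"],viewer.camera_info("wrist")["camera_matrix"])
w=viewer.camera("wrist");cv2.imwrite("pics/w1.png",w[:,:,::-1])
a=cv2.resize(viewer.camera("scene")[170:300,180:440],None,fx=3,fy=3);cv2.imwrite("pics/s1.png",a[:,:,::-1])
E
```

```text
[[ 1.98731702e-01  9.46376710e-01  2.54709311e-01  5.92581080e-01]
 [-9.80053511e-01  1.91661566e-01  5.25448407e-02 -1.07650980e-02]
 [ 9.09228076e-04 -2.60071080e-01  9.65589047e-01  3.05225023e-01]
 [ 0.00000000e+00  0.00000000e+00  0.00000000e+00  1.00000000e+00]] [[405.37066187   0.         318.48895845]
 [  0.         405.37066187 236.55807082]
 [  0.           0.           1.        ]]
```

View pics/w1.png

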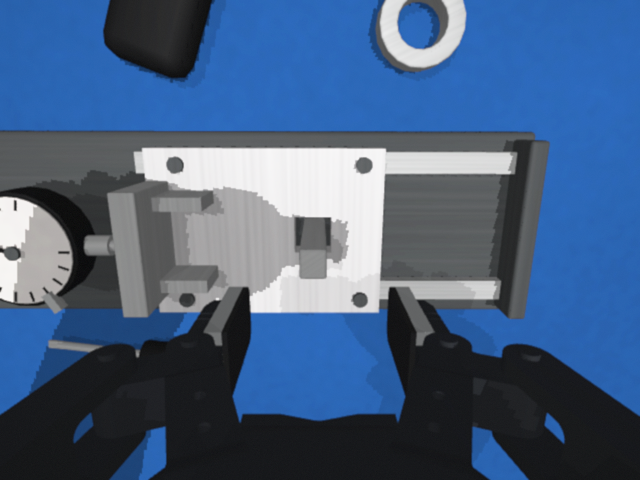

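The wrist view shows the fingers straddling the post's line: post top centre at about (313,264), dial at (12,254), tab at about (55,302) and plate rear edge at x≈382. I'll check the grasp offset.

```bash
python3 - <<'E'
from h import *
np.set_printoptions(precision=4,suppress=True)
e=np.array(arm.observe()["eef_pos"]);y=.2
X=np.array([np.cos(y),np.sin(y)]);F=np.array([-np.sin(y),np.cos(y)])
for n,p,z in[("post",(313,264),.11),("platerearR",(385,148),.05),("platerearL",(379,312),.05),("dial",(12,254),.089),("tab",(55,302),.089),("face_top",(113,250),.099),("tip",(113,245),.075)]:
    q=plane("wrist",p,z);d=q[:2]-e[:2];print(n,q,"rel TCP x,fwd mm",1000*d@X,1000*d@F)
for s in[(301,249),(325,249),(326,278),(301,278)]: print(plane("wrist",s,.11))
E
```

```text
post [ 0.5262 -0.0214  0.11  ] rel TCP x,fwd mm -0.9887012869960378 2.9361318056871273
platerearR [ 0.5884 -0.0533  0.05  ] rel TCP x,fwd mm 53.58655902640144 -40.748203288814686
platerearL [ 0.4808 -0.0758  0.05  ] rel TCP x,fwd mm -56.35176051339073 -41.36316905334376
dial [0.4915 0.1431 0.089 ] rel TCP x,fwd mm -2.3345762916639217 170.97470249893797
tab [0.4669 0.1186 0.089 ] rel TCP x,fwd mm -31.313905182366398 151.92241830020293
face_top [0.5091 0.0835 0.099 ] rel TCP x,fwd mm 3.057915302960833 109.09845581938883
tip [0.5025 0.0947 0.075 ] rel TCP x,fwd mm -1.2049261630992163 121.38800822337116
[ 0.5328 -0.0139  0.11  ]
[ 0.5352 -0.0257  0.11  ]
[ 0.5201 -0.0294  0.11  ]
[ 0.5176 -0.0168  0.11  ]
```

arm_command(
  plan=[0.6,-1,-3,0,0,0.6,0,0,30,0,0.6,0,0,30,0,0.6,0,0,20,0,0.6,0,0,7,0,0.6,0,0,0,0,0,0,0,0,0,0,0,0,0,0,0,0,0,0,0,0,0,0,0,0],
)

```text
time: 3.95
eef_pos: [0.5268, -0.0214, 0.0756]
eef_rot: [3.141, -0.002, 0.2]
wrist_force: [0.4, 0.0, 5.8]
opening: 0.0131
gripper_force: 49.3
```

```bash
python3 - <<'E'
from h import *
import cv2
print({k:np.round(v,4) for k,v in arm.observe().items() if k in("eef_pos","eef_rot","wrist_force","opening","gripper_force")})
a=cv2.resize(viewer.camera("scene")[170:270,300:440],None,fx=5,fy=5,interpolation=cv2.INTER_CUBIC);w=viewer.camera("wrist")
cv2.imwrite("pics/d1.png",a[:,:,::-1]);cv2.imwrite("pics/w2.png",w[:,:,::-1])
o=np.vstack([cv2.resize(a,(420,300)),cv2.resize(w,(400,300))]) if 0 else np.hstack([cv2.resize(a,(420,300)),cv2.resize(w,(380,300))])
cv2.imwrite("pics/m1.png",o[:,:,::-1])
E
```

```text
{'eef_pos': array([ 0.5268, -0.0214,  0.0756]), 'eef_rot': array([ 3.1408e+00, -2.2000e-03,  1.9960e-01]), 'wrist_force': array([0.3716, 0.0429, 5.8104]), 'gripper_force': np.float64(49.3163), 'opening': np.float64(0.0131)}
```

View pics/m1.png

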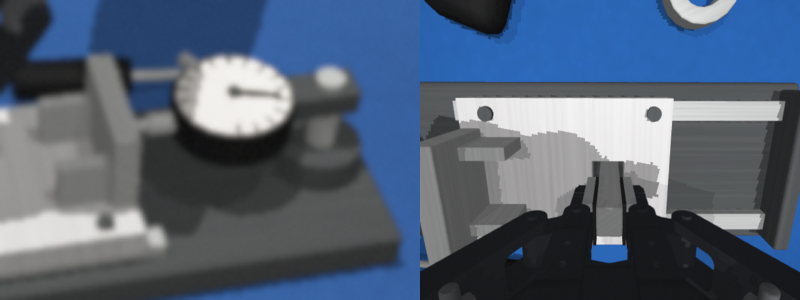

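Gripped. The needle is near 18 mm pressed. Drawing back 31 mm covers about 4 mm of play plus 27 mm of carriage travel.

arm_command(
  plan=[0,0,3,0,0,0,0,3,0,0,0,0,4,0,0,0,0,4,0,0,0,0,4,0,0,0,0,4,0,0,0,0,4,0,0,0,0,5,0,0,0,0,0,0,0,0,0,0,0,0],
)

```text
time: 5.3
eef_pos: [0.5321, -0.0478, 0.0756]
eef_rot: [-3.134, -0.002, 0.202]
wrist_force: [-2.2, 10.3, 8.2]
opening: 0.0129
gripper_force: 50.1
```

```bash
cat >> h.py <<'E'
import cv2
def look(tag):
    s=arm.observe();f=np.array([-.2,.98]);print("fwd",1000*(np.array(s["eef_pos"][:2])-[.5268,-.0214])@f,"F_fwd",np.array(s["wrist_force"][:2])@f,"lat",np.array(s["wrist_force"][:2])@[.98,.2])
    a=viewer.camera("scene")[170:270,300:440];b=viewer.camera("side")[180:330,180:340]
    o=np.hstack([cv2.resize(a,(420,300),interpolation=2),cv2.resize(b,(320,300),interpolation=2)]);cv2.imwrite(f"pics/{tag}.png",o[:,:,::-1])
E
python3 -c "
from h import *
look('m2')"
```

```text
fwd -26.924811400627153 F_fwd 10.50563683328876 lat -0.11551984393459858
```

View pics/m2.png

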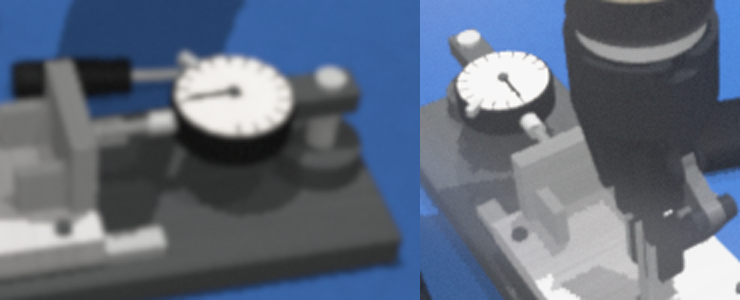

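The needle is back near zero, but the plunger may still be just touching. The arm lagged about 4 mm under load, so I'll draw back 7 mm more to be surely clear.

arm_command(
  plan=[0,0,3,0,0,0,0,4,0,0,0,0,0,0,0,0,0,0,0,0,0,0,0,0,0,0,0,0,0,0,0,0,0,0,0,0,0,0,0,0,0,0,0,0,0,0,0,0,0,0],
)

```text
time: 6.65
eef_pos: [0.5334, -0.0544, 0.0756]
eef_rot: [-3.134, -0.002, 0.202]
wrist_force: [-2.1, 10.8, 9.0]
opening: 0.0133
gripper_force: 50.2
```

```bash
python3 -c "
from h import *
look('m3')"
```

```text
fwd -33.61424078613639 F_fwd 11.029986772917013 lat 0.09217929670205516
```

View pics/m3.png

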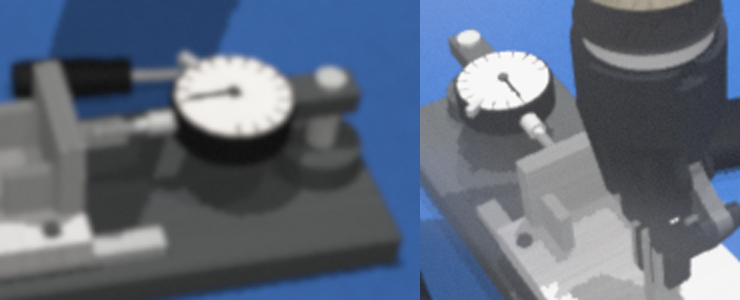

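The carriage has gone back about 29 mm, the needle is unchanged at zero, and the face is about 14 mm behind tip_mid, so it is clear. From here a script reads the needle.

```bash
cat >> h.py <<'E'
def needle(n,img,c0):
    g=cv2.cvtColor(img,cv2.COLOR_RGB2GRAY).astype(np.float32);i=viewer.camera_info(n)
    K=np.array(i["camera_matrix"]);T=np.linalg.inv(i["cam_to_world"])
    def proj(P):
        q=P@T[:3,:3].T+T[:3,3];return (K[0,0]*q[...,0]/-q[...,2]+K[0,2]),(K[1,1]*-q[...,1]/-q[...,2]+K[1,2])
    R=np.arange(6,19,1.)/1000;A=np.radians(np.arange(-60,300,1.))   # angle clockwise (from above) from the backward direction
    B=np.array([.2,-.98,0]);L=np.array([-.98,-.2,0])
    P=np.array(c0)+R[None,:,None]*(np.cos(A)[:,None,None]*B+np.sin(A)[:,None,None]*L)
    u,v=proj(P);s=cv2.remap(g,u.astype(np.float32),v.astype(np.float32),cv2.INTER_CUBIC)
    s=s-np.median(s,0);m=cv2.GaussianBlur(s.mean(1)[:,None],(1,9),0)[:,0];k=int(m.argmin())
    w=np.clip(-m-0.4*-m[k],0,None);w[np.abs(np.arange(len(m))-k)>25]=0
    a=(w*A).sum()/w.sum();return np.degrees(a),a/.175,m[k]
C={"scene":plane("scene",(378,200.3),.089),"side":plane("side",(221.1,218.3),.089)}
def read():
    for n in C: print(n,"deg, mm, depth",np.round(needle(n,viewer.camera(n),C[n]),2))
    s=arm.observe();f=np.array([-.2,.98]);print("fwd",1000*(np.array(s["eef_pos"][:2])-[.5268,-.0214])@f,"F_fwd",np.array(s["wrist_force"][:2])@f,s["time"])
E
python3 -c "
from h import *
for n in C: print(n,np.round(needle(n,cv2.imread(f'pics/{n}0.png')[:,:,::-1].copy(),C[n]),2))
read()"
```

```text
scene [196.41  19.59 -88.27]
side [ 198.04   19.75 -113.39]
scene deg, mm, depth [  3.98   0.4  -79.86]
side deg, mm, depth [ 3.5000e-01  4.0000e-02 -1.1772e+02]
fwd -33.64235834882879 F_fwd 11.462225106271788 6.85
```

Readings: 19.6 mm as found, about 0 now. First stage forward, stopping short of touch.

arm_command(
  plan=[0,0,-3,0,0,0,0,-3,0,0,0,0,-3,0,0,0,0,-3,0,0,0,0,-3,0,0,0,0,-3,0,0,0,0,-3,0,0,0,0,-2,0,0,0,0,0,0,0,0,0,0,0,0],
)

```text
time: 8.1
eef_pos: [0.5307, -0.0406, 0.0756]
eef_rot: [3.132, -0.002, 0.197]
wrist_force: [1.4, -10.8, 3.5]
opening: 0.0133
gripper_force: 49.8
```

```bash
python3 -c "
from h import *
read()"
```

```text
scene deg, mm, depth [  3.99   0.4  -80.05]
side deg, mm, depth [ 3.7000e-01  4.0000e-02 -1.2317e+02]
fwd -19.590937295095543 F_fwd -11.182937155592988 8.2
```

arm_command(
  plan=[0,0,-2,0,0,0,0,-2,0,0,0,0,-2,0,0,0,0,-2,0,0,0,0,0,0,0,0,0,0,0,0,0,0,0,0,0,0,0,0,0,0,0,0,0,0,0,0,0,0,0,0],
)

```text
time: 9.45
eef_pos: [0.5292, -0.0333, 0.0757]
eef_rot: [3.131, -0.002, 0.197]
wrist_force: [2.3, -12.1, 2.9]
opening: 0.0134
gripper_force: 49.8
```

```bash
python3 -c "
from h import *
read()"
```

```text
scene deg, mm, depth [ 23.96   2.39 -73.08]
side deg, mm, depth [ 21.09   2.1  -94.9 ]
fwd -12.16591731775509 F_fwd -13.115204264709766 9.55
```

arm_command(
  plan=[0,0,-1,0,0,0,0,-1,0,0,0,0,-1,0,0,0,0,0,0,0,0,0,0,0,0,0,0,0,0,0,0,0,0,0,0,0,0,0,0,0,0,0,0,0,0,0,0,0,0,0],
)

```text
time: 10.8
eef_pos: [0.5287, -0.0309, 0.0756]
eef_rot: [3.13, -0.002, 0.196]
wrist_force: [2.1, -14.6, 2.0]
opening: 0.0136
gripper_force: 49.8
```

```bash
python3 -c "
from h import *
read()"
```

```text
scene deg, mm, depth [ 44.21   4.41 -87.  ]
side deg, mm, depth [  46.65    4.65 -120.43]
fwd -9.705842851071395 F_fwd -14.316562403749176 10.9
```

arm_command(
  plan=[0,0,-1,0,0,0,0,-0.7,0,0,0,0,0,0,0,0,0,0,0,0,0,0,0,0,0,0,0,0,0,0,0,0,0,0,0,0,0,0,0,0,0,0,0,0,0,0,0,0,0,0],
)

```text
time: 12.15
eef_pos: [0.5284, -0.0295, 0.0756]
eef_rot: [3.129, -0.002, 0.196]
wrist_force: [2.7, -14.7, 2.7]
opening: 0.0131
gripper_force: 49.7
```

```bash
python3 -c "
from h import *
read();look('m4')"
```

```text
scene deg, mm, depth [ 57.19   5.7  -87.82]
side deg, mm, depth [  60.19    6.   -117.94]
fwd -8.260250791896453 F_fwd -14.879925618409422 12.25
fwd -8.260250791896453 F_fwd -14.879925618409422 lat -1.0179683322550006
```

About 5.9 mm, which is at the mark. Next I'll relax the arm's push (about 6 mm of lag) before opening, so nothing jumps.

arm_command(
  plan=[0,0,1,0,0,0,0,1,0,0,0,0,1,0,0,0,0,1,0,0,0,0,1,0,0,0,0,0,0,0,0,0,0,0,0,0,0,0,0,0,0,0,0,0,0,0,0,0,0,0],
)

```text
time: 13.6
eef_pos: [0.5285, -0.0296, 0.0756]
eef_rot: [3.139, -0.002, 0.199]
wrist_force: [0.7, -3.2, 5.3]
opening: 0.0133
gripper_force: 50.1
```

```bash
python3 -c "
from h import *
read()"
```

```text
scene deg, mm, depth [ 57.1    5.69 -89.13]
side deg, mm, depth [  60.13    6.   -117.54]
fwd -8.360766423729363 F_fwd -3.573736766459864 13.7
```

arm_command(
  plan=[0,0,0.5,0,0,0,0,0.5,0,0,0,0,0,0,0,0,0,0,0,0,0.6,0,0,0,0,0.6,0,0,0,0,0.6,0,0,0,0,0.6,0,0,0,0,0.6,0,0,0,0,0.6,0,0,0,0],
)

```text
time: 14.95
eef_pos: [0.5276, -0.0294, 0.0743]
eef_rot: [-3.142, -0.0, 0.2]
wrist_force: [-0.3, 0.1, 0.4]
opening: 0.0513
gripper_force: 0.0
```

arm_command(
  plan=[0.6,0,0,-10,0,0.6,0,0,-20,0,0.6,0,0,-30,0,0.6,0,0,-30,0,0.6,0,0,-30,0,0.6,0,0,-20,0,0.6,0,0,0,0,0.6,0,0,0,0,0.6,0,0,0,0,0.6,0,0,0,0],
)

```text
time: 16.2
eef_pos: [0.5269, -0.0293, 0.2131]
eef_rot: [-3.141, 0.002, 0.2]
wrist_force: [-0.6, -0.2, 0.1]
opening: 0.0509
gripper_force: 0.0
```

```bash
python3 -c "
from h import *
read()
w=viewer.camera('wrist');cv2.imwrite('pics/w3.png',w[:,:,::-1])"
```

```text
scene deg, mm, depth [ 58.41   5.83 -84.31]
side deg, mm, depth [  61.14    6.1  -133.29]
fwd -7.845062062820699 F_fwd 0.4515520729350938 16.3
```

View pics/w3.png

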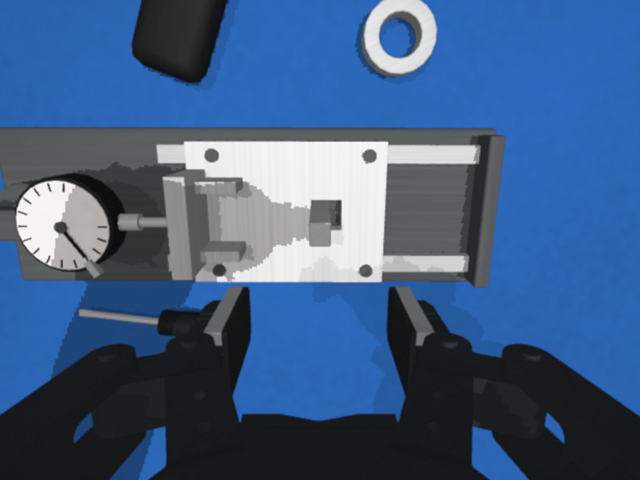

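The needle (61,228)→(90,262) points at the tab (95,269). The post bears on the slot's front end, the hand is clear, and the other objects haven't been disturbed.

```bash
python3 -c "
from cell import arm
print(arm.hand_in())"
```

```text
the job is handed in; nothing more can be done
None
```

The job is done and handed in: I drew the carriage back until it was clear of the plunger, then brought it forward to the mark (needle at about 6 mm pressed) with the play taken up forward. The post is released and nothing else on the bench was disturbed.

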